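# Clamp a rack of sample tubes in the tube mixer

### The arm

A 7-joint arm with a two-finger parallel gripper is mounted at the origin on the work surface. World frame = base frame: x ahead of the robot, y to its left, z up, the work surface at z = 0. Lengths are in m, angles in rad, forces in N, time in s.
With the tool pointing down it reaches from about 0.425 to 0.875 m from the base axis. Payload 9.9 kg.
Tool frame: the origin (TCP) lies between the finger pads; the fingertips stand 22 mm ahead of it and the grasp point (between the pads) lies 3 mm ahead of it; z points along the fingers, y is the direction in which the jaws open and shut (so a half turn about z gives the same grasp; the last joint's range is limited). The gripper opens to 85 mm and grips with 20 to 120 N. Pads are 22 mm wide; open, the fingers measure 114 mm over their backs; the gripper's body (76 mm by 85 mm) begins 54 mm behind the grasp point. The pads swing forward as they close: fully open they stand 13 mm farther back than shut.
Start: joints at [1.046, 0.576, 0.025, 1.437, -0.015, 1.129, -0.057], TCP at [0.288, -0.61, 0.253] pointing down, gripper open.
Joint ranges: [-2.76, 2.76], [-0.34, 2.15], [-1.52, 1.57], [0.19, 2.46], [-1.09, 4.23], [0.17, 1.99], [-2.82, 2.82]. Speed limits (rad/s): [2.22, 2.22, 3.01, 3.01, 3.14, 3.14, 3.14].

### API

Orientations are given as a unit quaternion [x, y, z, w].
In Python, from plant import get_state, grab_frame, camera_params, sign_off gives the robot as it stands.
- The arm moves only by the shell command python3 -m jog 'ROWS' [FORCE]. ROWS is JSON, a list that holds one entry, the list of rows, each a list of 5 numbers: the opening, from 0 (shut) to 1 (fully open), then the shift along the tool's x, y, z as a fraction of full scale, then the turn about the tool's z as a fraction of full scale. A call has 1 to 8 rows; each row is the pose to reach, as a shift and turn from the pose measured when the call began, along the tool's axes at that moment; what a row does not reach only later rows make up. Full scale, the value 1, is 200 mm for a shift and 90 degrees for a turn. A row lasts 1/8 s, in which the tool goes at most 62.5 mm and 10.7 degrees, less where a joint would pass 70% of its speed; a pose out of reach is approached as far as the arm can. A call with a number of a shift or a turn outside -1 to 1 is refused whole. A call with a gripper value outside its range is refused whole. The fingers move at their own pace and stop on an object; FORCE is the grip in N (left out, the last holds). Time passes only in rows, so rows that repeat a pose let the fingers close. It gives the time, the measured TCP pose, the force and the opening at its end, in the units of the state.
- get_state(): the state, without advancing time (a new reading comes with each control period).
- grab_frame(name): name is "scene" or "top" or "wrist"; returns the picture (420x560x3 uint8, red, green, blue); there is no depth.
- camera_params(name): a dict with "intrinsics" (3x3 intrinsics, pixels), "T" (4x4, takes a point from camera to world coordinates); the wrist camera has in their place "hand_eye" (4x4, takes a point from camera to tool coordinates, whose origin is the TCP and whose axes are the flange's). Camera axes: x right, y up, looking along -z (the intrinsics and any distortion apply to the point x, -y, -z); pixel columns grow to the right and rows downward; lengths in m; the calibration is good to about 2 mm. A picture is of the moment at which its call begins: read the wrist's pose just before it. camera_params takes no time and is no camera call.
- sign_off(): hands the job in, once; it reports no verdict.
The state is a dict: "clock": time; "qpos": joint angles; "qvel": joint speeds; "joint_efforts": joint torques, N m; "tcp_pos": TCP position; "eef_rot": TCP orientation; "wrist_force": force on the tool from outside, world axes, zero at the start; "wrist_torque": the same for the moment, N m; "width": finger opening in m.
Only numpy, scipy, OpenCV 4.12 (cv2) and the standard library are available. Lean on these libraries where they do the work, as an engineer would, in place of code of your own. Each camera call takes 0.05 s, during which the arm holds its last target.

### The job

Load the rack of red-capped sample tubes onto the bed of the tube mixer, set down upright between the two jaws, lined up with the clamp and centred across its width, and let go of it. Then turn the crank clockwise until the rack is pushed right up against the fixed jaw and the orange sprung plunger of the moving jaw's rubber pad is pushed about half way in, and let go of the crank. Never push the plunger all the way in, do not drop or tip the rack, and leave the rack of blue-capped tubes, the pot and the steel dish where they stand.

Things in the scene. Friction and masses are not known exactly. Their poses are not given: they have to be found in the camera images.
- bed (a point): Point on the aluminium bed (140 mm wide, flat, 55 mm above the table) of the white tube mixer (170 x 370 mm, fixed), on its long centre line, where the middle of the rack's underside ends up when clamped. Mixer axes: y along the clamp from the fixed jaw to the moving jaw and crank, x across, z up. The mixer stands turned up to 0.25 rad from the world axes.
- fixed_face (a point): Foot of the middle of the fixed jaw's clamping face, at bed height, 70 mm from point bed along the mixer's -y. The blue fixed jaw is 90 mm wide, 24 mm thick and rises 45 mm above the bed; its face looks along +y. Axes as point bed.
- pad_face (a point): Foot of the middle of the black rubber pad's face (70 mm wide, top 41 mm above the bed), at bed height, looking at the fixed jaw. It starts 168 to 185 mm from the fixed face, so the 140 mm rack has 28 to 45 mm to spare. The blue moving jaw behind it (80 mm wide, 45 mm above the bed) carries the pad on an orange sprung plunger, 16 mm of which show while it is free. Axes as point bed.
- jaw (a joint): Travel of the moving jaw along the mixer's -y, m: 0 fully open, grows as it closes. The crank drives it, 24 mm per full turn; it cannot be pushed by hand. At 0.045 the pad just touches a rack that is against the fixed jaw.
- pad (a joint): How far the pad and its orange plunger are pushed into the moving jaw, m: 0 free, 0.008 half way, 0.016 fully in. Spring 800 N/m, so about 6 N at half way. Sliding the rack along the bed presses it in by up to about 4 mm before the rack reaches the fixed jaw.
- crank (a joint): Angle of the crank, rad, 0 to 16.6, grows clockwise seen from above, which closes the jaw (24 mm per turn). At 0 the crank arm points along the mixer's +x; at q it points q clockwise of that. Starts between 0 and 4.5. It needs about 3 to 5 N at its grip and stays where it is left.
- crank_axis (a point): Point on the crank's vertical axis, 140 mm above the table (as high as point crank_grip), 220 mm along the mixer's +y from point bed, over a blue gear housing 100 mm wide and 80 mm long whose top is 95 mm above the table. Axes as point bed.
- crank_grip (a point): Middle of the crank's upright red grip, 140 mm above the table: a cylinder 20 mm in diameter, 55 mm tall (110 to 165 mm above the table), that revolves freely on its pin, 45 mm from the crank's axis. The steel crank arm under it has its top 108 mm above the table.
- rack_mid (a point): Centre, half-way up (40 mm above its underside), of the white tube rack with RED caps: 50 mm wide (its x), 140 mm long (its y), 66 mm high, with twelve capped tubes that reach 80 mm; 0.25 to 0.5 kg. Its long sides are flat from 28 to 66 mm above the underside and can be gripped across the 50 mm width. z up. It may go into the clamp either way round.
- other_rack_mid (a point): Centre, 40 mm up, of the same kind of rack with BLUE caps, which stays where it is. It stands 130 to 170 mm from the red one in x, and the two may swap places.
- pot: White pot with a blue label, 76 mm in diameter, 100 mm high, origin under its centre; leave alone.
- dish: Steel dish, 150 mm in diameter, 45 mm high, origin under its centre; leave alone.
There are look-alikes about, which are no part of the job. What is shaped like the part that bears rack_mid but pink or purple is not meant.

How it is judged:
By the outcome, as a careful person would: the job done as asked, in the order asked, and still so for the second after the job is handed in, with the robot touching nothing.
It also fails if it takes over 72 s, if anything falls off the work surface, if the arm or the gripper's body presses on something with over 40 N, if the wrist force passes 120 N, or if a joint passes its speed limit or range.

## Working session

There is one attempt and no reset: what is moved stays moved. The work goes in short steps, Python scripts to look and compute and a shell command to move; the robot and the scene stay as the last step left them, time stands still between calls to the robot, and variables do not carry over. Pictures are saved under pics/ and viewed, and the job is handed in when it is done.

```bash
mkdir -p pics; ls; python3 - <<'E'
from plant import *
import cv2
s=get_state();print({k:s[k] for k in('clock','tcp_pos','eef_rot','width','wrist_force')})
for n in('scene','top'):
    cv2.imwrite(f'pics/{n}0.png',grab_frame(n)[:,:,::-1]);print(n,camera_params(n))
print(camera_params('wrist'))
E
```

```text
pics
{'clock': 0.0, 'tcp_pos': array([ 0.28784652, -0.61008561,  0.25242112]), 'eef_rot': array([ 9.75805865e-01,  2.18637173e-01, -2.15334096e-04, -8.09165040e-04]), 'width': 0.08521300892324316, 'wrist_force': array([-0.46369993,  0.58131369, -0.23342855])}
scene {'intrinsics': array([[391.16302828,   0.        , 269.6288894 ],
       [  0.        , 391.16302828, 210.17208106],
       [  0.        ,   0.        ,   1.        ]]), 'T': array([[-0.66631595, -0.44443694,  0.59874774,  1.15957344],
       [ 0.74563365, -0.40499861,  0.52915649,  0.42673864],
       [ 0.00731531,  0.79903187,  0.60124417,  0.71423363],
       [ 0.        ,  0.        ,  0.        ,  1.        ]])}
top {'intrinsics': array([[488.53007545,   0.        , 273.94584866],
       [  0.        , 488.53007545, 203.48014854],
       [  0.        ,   0.        ,   1.        ]]), 'T': array([[ 1.80066107e-02,  9.87095258e-01, -1.59118550e-01,
         3.60717532e-01],
       [-9.99837708e-01,  1.78672355e-02, -2.30661345e-03,
        -9.50047298e-02],
       [ 5.66161394e-04,  1.59134260e-01,  9.87256789e-01,
         1.34787439e+00],
       [ 0.00000000e+00,  0.00000000e+00,  0.00000000e+00,
         1.00000000e+00]])}
{'intrinsics': array([[368.52618941,   0.        , 278.40650241],
       [  0.        , 368.52618941, 212.39157447],
       [  0.        ,   0.        ,   1.        ]]), 'hand_eye': array([[-9.08494944e-04,  9.66309365e-01,  2.57381789e-01,
         6.53305530e-02],
       [ 9.99999261e-01,  6.70020440e-04,  1.01424133e-03,
        -1.23752881e-04],
       [ 8.07619833e-04,  2.57382520e-01, -9.66309260e-01,
        -1.20411353e-01],
       [ 0.00000000e+00,  0.00000000e+00,  0.00000000e+00,
         1.00000000e+00]])}
```

View pics/top0.png

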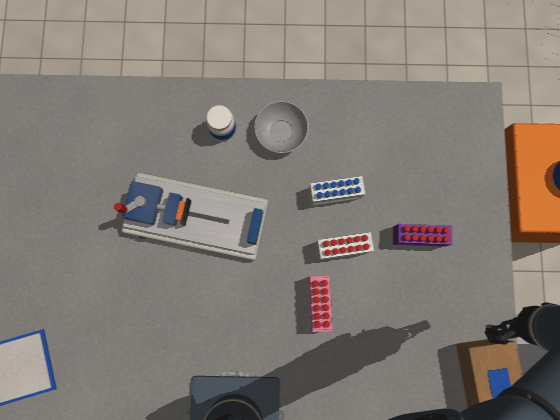

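View pics/scene0.png

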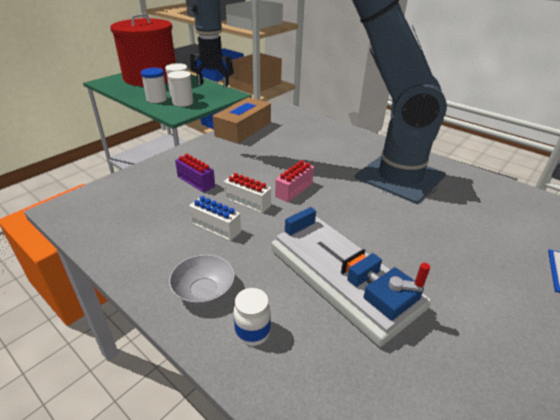

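```bash
python3 - <<'E'
import cv2
im=cv2.imread('pics/top0.png')
cv2.imwrite('pics/t_mix.png',cv2.resize(im[165:270,105:280],None,fx=4.5,fy=4.5,interpolation=cv2.INTER_CUBIC))
cv2.imwrite('pics/t_rack.png',cv2.resize(im[165:270,290:465],None,fx=4.5,fy=4.5,interpolation=cv2.INTER_CUBIC))
E
```

```text
(no output)
```

View pics/t_mix.png

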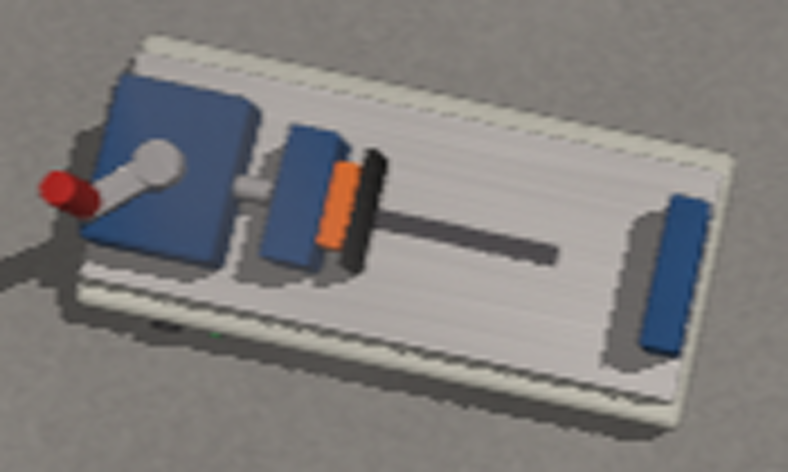

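View pics/t_rack.png

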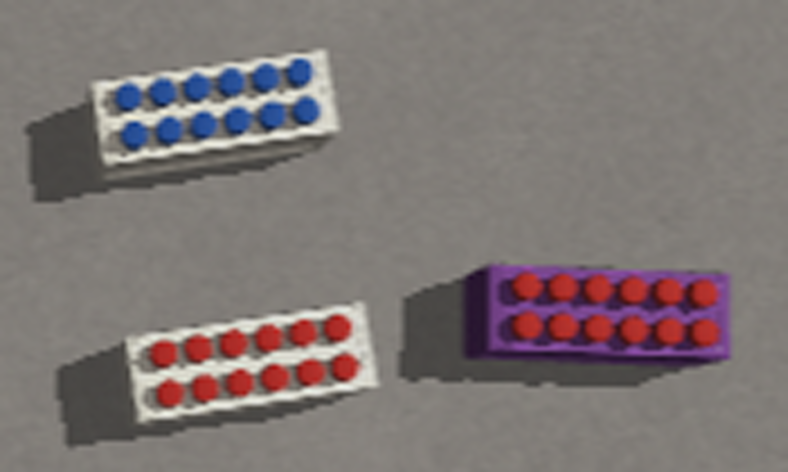

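```bash
cat > h.py <<'E'
import numpy as np
from plant import *
from scipy.spatial.transform import Rotation as R
def ray(n,u,v,st=None):
    c=camera_params(n);K=c['intrinsics']
    if n=='wrist':
        M=np.eye(4);M[:3,:3]=R.from_quat(st['eef_rot']).as_matrix();M[:3,3]=st['tcp_pos'];T=M@c['hand_eye']
    else:T=c['T']
    d=np.array([(u-K[0,2])/K[0,0],-(v-K[1,2])/K[1,1],-1.])
    return T[:3,3],T[:3,:3]@d
def px(n,u,v,z,st=None):
    o,d=ray(n,u,v,st);return o+d*(z-o[2])/d[2]
def proj(n,p,st=None):
    c=camera_params(n);K=c['intrinsics']
    if n=='wrist':
        M=np.eye(4);M[:3,:3]=R.from_quat(st['eef_rot']).as_matrix();M[:3,3]=st['tcp_pos'];T=M@c['hand_eye']
    else:T=c['T']
    q=(np.c_[np.atleast_2d(p),np.ones(len(np.atleast_2d(p)))]@np.linalg.inv(T).T)[:,:3]
    return np.c_[K[0,0]*q[:,0]/-q[:,2]+K[0,2],-K[1,1]*q[:,1]/-q[:,2]+K[1,2]]
E
python3 - <<'E'
from h import *
np.set_printoptions(precision=4,suppress=True)
def t(u,v,z,ox=105): return px('top',ox+(u+.5)/4.5-.5,165+(v+.5)/4.5-.5,z)
P=[t(*c,0.066,290) for c in((125,338),(362,303),(380,383),(142,422))]
print('rack',*P,np.mean(P,0));print([np.linalg.norm(P[i]-P[i-1]) for i in range(4)]);d=P[0]+P[3]-P[1]-P[2];print('yaw',np.arctan2(-d[0],d[1]))
P=[t(*c,0.066,290) for c in((92,82),(326,50),(340,130),(106,163))];print('blue',np.mean(P,0))
f=[t(*c,0.1) for c in((672,197),(641,350))];print('face',f,np.mean(f,0),np.linalg.norm(f[0]-f[1]))
d=f[0]-f[1];print('yaw',np.arctan2(d[1],d[0]))
h=[t(*c,0.095) for c in((125,75),(245,97),(217,268),(83,235))];print('housing',h,np.mean(h,0))
print('hub',t(160,163,.115),'griptop',t(58,190,.165))
p=[t(*c,.096) for c in((382,153),(355,272))];print('pad',p,np.mean(p,0))
m=[t(*c,.055) for c in((148,38),(734,158),(678,425),(80,288))];print('rim',m,np.mean(m,0))
d=m[1]+m[2]-m[0]-m[3];print('yaw',np.arctan2(d[0],-d[1]))
E
```

```text
rack [ 0.473  -0.2078  0.066 ] [ 0.496  -0.3464  0.066 ] [ 0.4495 -0.3563  0.066 ] [ 0.4244 -0.2179  0.066 ] [ 0.4607 -0.2821  0.066 ]
[np.float64(0.049632547431605334), np.float64(0.14049309604447438), np.float64(0.04756825436992804), np.float64(0.14065109486686383)]
yaw 0.17187146795802227
blue [ 0.6118 -0.2614  0.066 ]
face [array([ 0.5481, -0.0407,  0.1   ]), array([ 0.4599, -0.0252,  0.1   ])] [ 0.504  -0.0329  0.1   ] 0.08946601653470006
yaw -0.1734516075726722
housing [array([0.6148, 0.2793, 0.095 ]), array([0.603 , 0.2088, 0.095 ]), array([0.5029, 0.2193, 0.095 ]), array([0.5206, 0.2974, 0.095 ])] [0.5603 0.2512 0.095 ]
hub [0.5601 0.2502 0.115 ] griptop [0.5361 0.2907 0.165 ]
pad [array([0.5713, 0.1276, 0.096 ]), array([0.502 , 0.1399, 0.096 ])] [0.5366 0.1338 0.096 ]
rim [array([0.6458, 0.2789, 0.055 ]), array([ 0.579 , -0.0751,  0.055 ]), array([ 0.42  , -0.0455,  0.055 ]), array([0.4942, 0.3096, 0.055 ])] [0.5348 0.117  0.055 ]
yaw -0.19618770222444054
```

```bash
cat >> h.py <<'E'
def go(pos,ang):
    s=get_state();M=R.from_quat(s['eef_rot']).as_matrix()
    d=M.T@(np.array(pos)-s['tcp_pos'])
    a=np.arctan2(M[1,0],M[0,0]);t=-((ang-a+np.pi)%(2*np.pi)-np.pi)
    print('clock',round(s['clock'],2),'tcp',s['tcp_pos'].round(4),'ang',round(a,4),'w',round(s['width'],4),'F',np.round(s['wrist_force'],1),'tilt',M[:,2].round(4),'q7',round(s['qpos'][6],2))
    print('shift',(d/.2).round(4),'turn',round(t/(np.pi/2),4))
E
python3 -c "
from h import *
go([.461,-.282,.19],1.743)"
```

```text
clock 0.1 tcp [ 0.2878 -0.6101  0.2525] ang 0.4408 w 0.0855 F [ 0.5  0.5 -1.6] tilt [-7.0e-04  1.4e-03 -1.0e+00] q7 -0.06
shift [ 1.4831 -1.1139  0.3141] turn -0.829
```

```bash
python3 -m jog '[[[1,0.25,-0.2,0.05,-0.11],[1,0.5,-0.4,0.1,-0.22],[1,0.75,-0.6,0.2,-0.33],[1,0.95,-0.75,0.3,-0.44],[1,0.95,-0.75,0.3,-0.54]]]'
python3 -c "
from h import *
go([.461,-.282,.19],1.743)"
```

```text
clock: 0.72
tcp_pos: [0.3979, -0.3876, 0.1913]
eef_rot: [0.795, 0.606, 0.001, -0.003]
wrist_force: [-0.4, -1.1, 0.8]
width: 0.0852
clock 0.72 tcp [ 0.3979 -0.3876  0.1913] ang 1.3025 w 0.0852 F [-0.4 -1.1  0.8] tilt [-0.0017  0.0054 -1.    ] q7 0.29
shift [0.593  0.1642 0.0089] turn -0.2805
```

```bash
python3 -m jog '[[[1,0.25,0.08,0,-0.11],[1,0.45,0.16,0,-0.22],[1,0.593,0.164,0.009,-0.2805],[1,0.593,0.164,0.009,-0.2805],[1,0.593,0.164,0.009,-0.2805]]]'
python3 - <<'E'
from h import *
import cv2
go([.461,-.282,.19],1.743)
s=get_state();cv2.imwrite('pics/w1.png',grab_frame('wrist')[:,:,::-1])
import pickle;pickle.dump(s,open('w1.pkl','wb'))
E
```

```text
clock: 1.35
tcp_pos: [0.4599, -0.2829, 0.1898]
eef_rot: [0.645, 0.764, 0.001, -0.003]
wrist_force: [-0.3, 0.2, -0.6]
width: 0.085
clock 1.35 tcp [ 0.4599 -0.2829  0.1898] ang 1.7405 w 0.085 F [-0.3  0.2 -0.6] tilt [-0.0028  0.0048 -1.    ] q7 0.42
shift [ 0.0035  0.006  -0.001 ] turn -0.0016
```

View pics/w1.png

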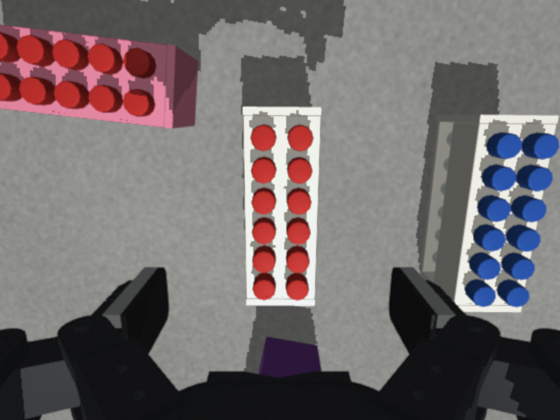

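```bash
python3 - <<'E'
from h import *
import pickle
np.set_printoptions(precision=4,suppress=True)
s=pickle.load(open('w1.pkl','rb'))
P=[px('wrist',*c,.066,s) for c in((243,108),(321,108),(314.5,304.5),(246,304.5))]
print(P,np.mean(P,0),[np.linalg.norm(P[i]-P[i-1]) for i in range(4)])
d=P[0]+P[1]-P[2]-P[3];print('yaw',np.arctan2(-d[0],d[1]))
go([.461,-.282,.05],1.743)
E
```

```text
[array([ 0.4259, -0.2178,  0.066 ]), array([ 0.475 , -0.2095,  0.066 ]), array([ 0.4975, -0.3462,  0.066 ]), array([ 0.448 , -0.3547,  0.066 ])] [ 0.4616 -0.2821  0.066 ] [np.float64(0.1387021656942934), np.float64(0.04980890753037339), np.float64(0.1386416848417936), np.float64(0.05022975078333738)]
yaw 0.16196488088658337
clock 1.4 tcp [ 0.4599 -0.2832  0.1899] ang 1.74 w 0.0851 F [ 0.8 -0.5  0.4] tilt [-0.0026  0.0047 -1.    ] q7 0.42
shift [0.0016 0.0075 0.6993] turn -0.0019
```

```bash
python3 -m jog '[[[1,0.003,0.007,0.2,0],[1,0.003,0.007,0.4,0],[1,0.003,0.007,0.57,0],[1,0.003,0.007,0.66,0],[1,0.003,0.007,0.71,0],[1,0.003,0.007,0.71,0],[1,0.003,0.007,0.71,0]]]' 40
python3 -c "
from h import *
go([.461,-.282,.048],1.738)"
```

```text
clock: 2.28
tcp_pos: [0.4611, -0.2822, 0.0486]
eef_rot: [0.645, 0.764, 0.001, -0.002]
wrist_force: [0.2, 0.2, -0.2]
width: 0.0855
clock 2.27 tcp [ 0.4611 -0.2822  0.0486] ang 1.7394 w 0.0855 F [ 0.2  0.2 -0.2] tilt [-0.0017  0.004  -1.    ] q7 0.31
shift [ 0.0012 -0.0005  0.0029] turn 0.0009
```

```bash
python3 -m jog '[[[0.7,0,0,0,0],[0.5,0,0,0,0],[0.3,0,0,0,0],[0.3,0,0,0,0],[0.3,0,0,0,0],[0.3,0,0,0,0]]]' 45
python3 -m jog '[[[0.3,0,0,-0.1,0],[0.3,0,0,-0.25,0],[0.3,0,0,-0.4,0],[0.3,0,0,-0.6,0],[0.3,0,0,-0.75,0],[0.3,0,0,-0.85,0],[0.3,0,0,-0.85,0]]]' 45
python3 - <<'E'
from h import *
import cv2
go([.5176+.002,.0358+.006,.20],1.376)
s=get_state();cv2.imwrite('pics/w2.png',grab_frame('wrist')[:,:,::-1])
E
```

```text
clock: 3.02
tcp_pos: [0.4613, -0.2825, 0.0493]
eef_rot: [0.645, 0.764, 0.001, -0.001]
wrist_force: [-0.3, 0.6, 5.7]
width: 0.0497
clock: 3.9
tcp_pos: [0.4619, -0.2833, 0.2203]
eef_rot: [0.645, 0.764, 0.001, -0.0]
wrist_force: [-0.4, -0.7, -4.4]
width: 0.0494
clock 3.9 tcp [ 0.4619 -0.2833  0.2203] ang 1.7389 w 0.0494 F [-0.4 -0.7 -4.4] tilt [ 0.0011  0.002  -1.    ] q7 0.43
shift [1.5539 0.5562 0.1054] turn 0.231
```

View pics/w2.png

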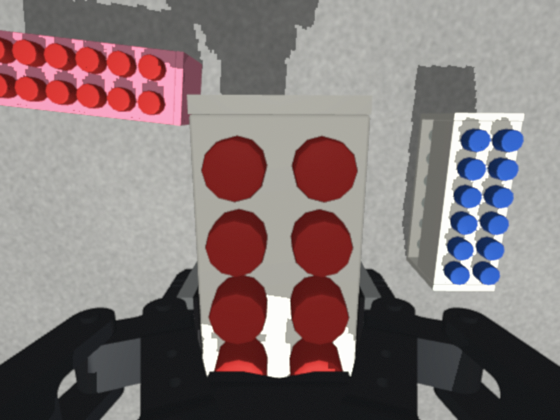

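```bash
python3 - <<'E'
from h import *
import cv2
a=-.195;X=np.array([np.cos(a),np.sin(a),0]);Y=np.array([-np.sin(a),np.cos(a),0]);Z=np.array([0,0,1.])
b=np.array([.5176,.0358,.055])
def p(x,y,z):return b+X*x+Y*y+Z*z
L=[[p(-.045,-.07,.045),p(.045,-.07,.045),p(.045,-.094,.045),p(-.045,-.094,.045)],
 [p(-.035,.1,.041),p(.035,.1,.041),p(.035,.1,0),p(-.035,.1,0)],
 [p(-.05,.18,.04),p(.05,.18,.04),p(.05,.26,.04),p(-.05,.26,.04)],[p(-.07,-.09,0),p(.07,-.09,0),p(.07,.25,0),p(-.07,.25,0)]]
for n,(x0,x1,y0,y1) in dict(scene=(265,440,200,350),top=(105,280,165,270)).items():
    im=cv2.imread(f'pics/{n}0.png')
    k=4.5;im=cv2.resize(im[y0:y1,x0:x1],None,fx=k,fy=k,interpolation=cv2.INTER_CUBIC)
    for l in L:
        q=(proj(n,np.array(l))-[x0,y0]+.5)*k
        cv2.polylines(im,[np.round(q).astype(int)],True,(0,255,0),1)
    im=im[:600,:800];cv2.imwrite(f'pics/ov_{n}.png',im)
E
```

```text
(no output)
```

View pics/ov_scene.png

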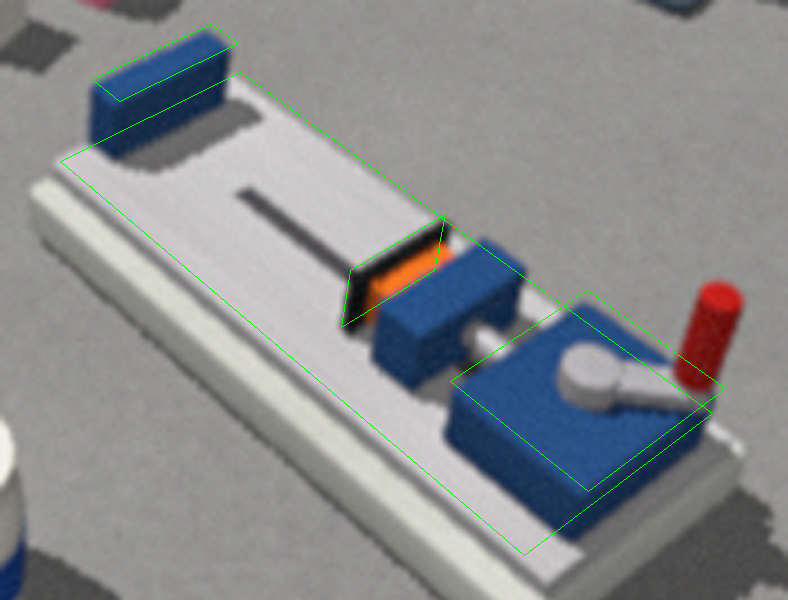

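View pics/ov_top.png

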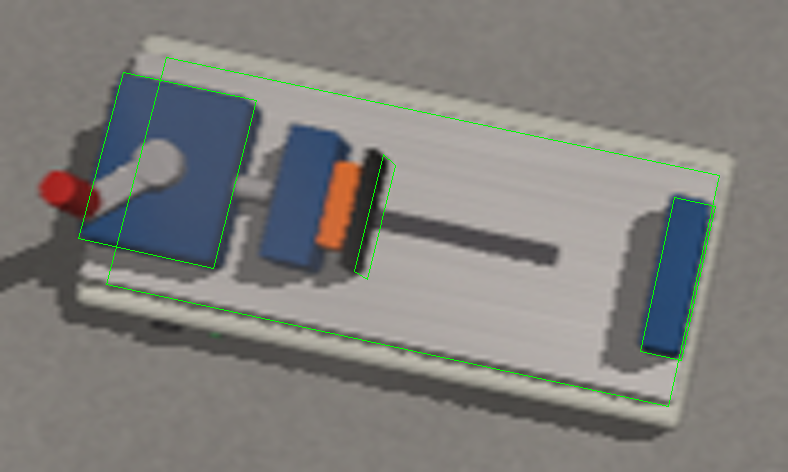

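```bash
python3 -m jog '[[[0.3,0.12,0.05,0,0.03],[0.3,0.3,0.11,0.01,0.06],[0.3,0.48,0.17,0.02,0.1],[0.3,0.66,0.24,0.02,0.14],[0.3,0.82,0.3,0.02,0.17],[0.3,0.95,0.34,0.02,0.2],[0.3,1,0.36,0.02,0.231]]]' 45
python3 -c "
from h import *
go([.5195,.042,.215],1.376)"
```

```text
clock: 4.82
tcp_pos: [0.4982, -0.0717, 0.2143]
eef_rot: [0.772, 0.635, 0.0, -0.002]
wrist_force: [1.7, -0.5, -3.5]
width: 0.0496
clock 4.83 tcp [ 0.4982 -0.0717  0.2143] ang 1.3772 w 0.0496 F [ 1.7 -0.5 -3.5] tilt [-0.003   0.0039 -1.    ] q7 -0.31
shift [ 0.5783 -0.0049 -0.0014] turn 0.0008
```

```bash
python3 - <<'E'
from h import *
import cv2,pickle
s=get_state();cv2.imwrite('pics/w3.png',grab_frame('wrist')[:,:,::-1]);pickle.dump(s,open('w3.pkl','wb'))
E
```

```text
(no output)
```

View pics/w3.png

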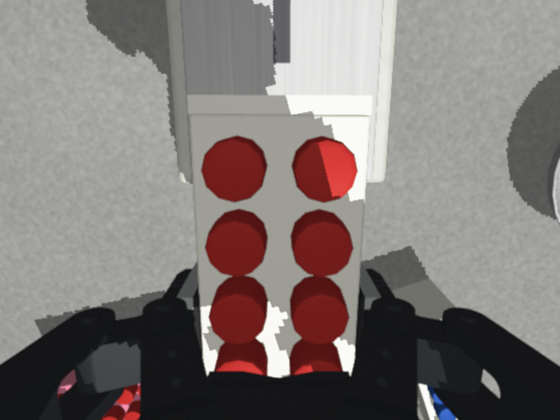

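```bash
python3 - <<'E'
from h import *
import pickle
s=pickle.load(open('w3.pkl','rb'))
a=-.195;X=np.array([np.cos(a),np.sin(a),0]);Y=np.array([-np.sin(a),np.cos(a),0])
b=np.array([.5176,.0358,.055])
for c in((273.5,20),(290,20),(274,58),(290,58),(180,20),(384,20),(181,80),(381,80)):
    p=px('wrist',*c,.055,s)-b;print(c,(X@p).round(4),(Y@p).round(4))
E
python3 -m jog '[[[0.3,0.12,0,0,0],[0.3,0.28,0,0,0],[0.3,0.44,0,0,0],[0.3,0.54,-0.002,0,0],[0.3,0.578,-0.005,0,0],[0.3,0.578,-0.005,0,0]]]'
python3 - <<'E'
from h import *
import cv2,pickle
go([.5195,.042,.11],1.376)
s=get_state();cv2.imwrite('pics/w4.png',grab_frame('wrist')[:,:,::-1]);pickle.dump(s,open('w4.pkl','wb'))
E
```

```text
(273.5, 20) -0.0022 0.0197
(290, 20) 0.0092 0.0197
(274, 58) -0.0019 -0.0048
(290, 58) 0.0094 -0.0048
(180, 20) -0.0669 0.0197
(384, 20) 0.074 0.0196
(181, 80) -0.0688 -0.0195
(381, 80) 0.0748 -0.0195
clock: 5.62
tcp_pos: [0.5196, 0.0423, 0.2142]
eef_rot: [0.773, 0.635, -0.0, -0.003]
wrist_force: [-0.1, -0.4, -3.4]
width: 0.0496
clock 5.62 tcp [0.5196 0.0423 0.2142] ang 1.376 w 0.0496 F [-0.1 -0.4 -3.4] tilt [-0.0039  0.004  -1.    ] q7 -0.54
shift [-0.003   0.0024  0.521 ] turn -0.0
```

View pics/w4.png

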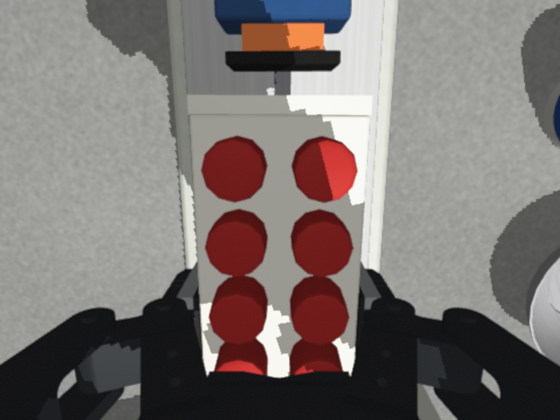

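```bash
python3 - <<'E'
from h import *
import pickle
a=-.195;X=np.array([np.cos(a),np.sin(a),0]);Y=np.array([-np.sin(a),np.cos(a),0])
b=np.array([.5176,.0358,.055])
s=pickle.load(open('w4.pkl','rb'));zt=s['tcp_pos'][2]
print('tcp',X@(s['tcp_pos']-b),Y@(s['tcp_pos']-b))
for c,z in(((226,52),.096),((340,52),.096),((274,85),.055),((290,85),.055),((188,114),zt+.017),((370,114),zt+.017),((188,95),zt+.017),((371,95),zt+.017),((216,5),.1),((351,5),.1)):
    p=px('wrist',*c,z,s)-b;print(c,z.__round__(3),(X@p).round(4),(Y@p).round(4))
E
```

```text
tcp 0.000664473973493833 0.006732768980757566
(226, 52) 0.096 -0.0313 0.1088
(340, 52) 0.096 0.0372 0.1086
(274, 85) 0.055 -0.0031 0.093
(290, 85) 0.055 0.0084 0.093
(188, 114) 0.231 -0.0237 0.0721
(370, 114) 0.231 0.0257 0.0721
(188, 95) 0.231 -0.0234 0.077
(371, 95) 0.231 0.0257 0.077
(216, 5) 0.1 -0.0356 0.1332
(351, 5) 0.1 0.0419 0.133
```

```bash
python3 -c "
from h import *
go([.5214,.0473,.108],1.376)"
```

```text
clock 5.67 tcp [0.5196 0.0417 0.2143] ang 1.375 w 0.0493 F [-0.3  0.1 -3.9] tilt [-0.0037  0.0037 -1.    ] q7 -0.54
shift [0.0278 0.0057 0.5318] turn -0.0006
```

```bash
python3 -m jog '[[[0.3,0.028,0.006,0.1,0],[0.3,0.028,0.006,0.22,0],[0.3,0.028,0.006,0.34,0],[0.3,0.028,0.006,0.44,0],[0.3,0.028,0.006,0.5,0],[0.3,0.028,0.006,0.532,0],[0.3,0.028,0.006,0.532,0]]]'
python3 - <<'E'
from h import *
import cv2
go([.5214,.0473,.104],1.376)
for n in('scene','top'):
    im=grab_frame(n)[:,:,::-1]; x0,x1,y0,y1=dict(scene=(240,440,180,330),top=(105,305,150,300))[n]
    cv2.imwrite(f'pics/{n}5.png',cv2.resize(im[y0:y1,x0:x1],None,fx=4,fy=4,interpolation=cv2.INTER_CUBIC))
E
```

```text
clock: 6.55
tcp_pos: [0.5215, 0.047, 0.108]
eef_rot: [0.773, 0.634, -0.0, -0.003]
wrist_force: [-0.5, -0.5, -3.1]
width: 0.0495
clock 6.55 tcp [0.5215 0.047  0.108 ] ang 1.3746 w 0.0495 F [-0.5 -0.5 -3.1] tilt [-0.0038  0.0036 -1.    ] q7 -0.63
shift [ 0.0011 -0.0006  0.0198] turn -0.0009
```

View pics/scene5.png

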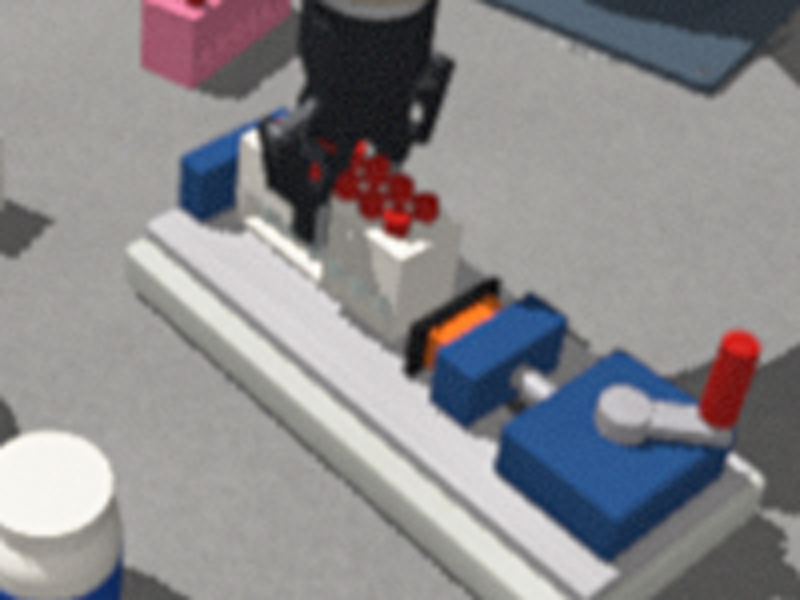

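View pics/top5.png

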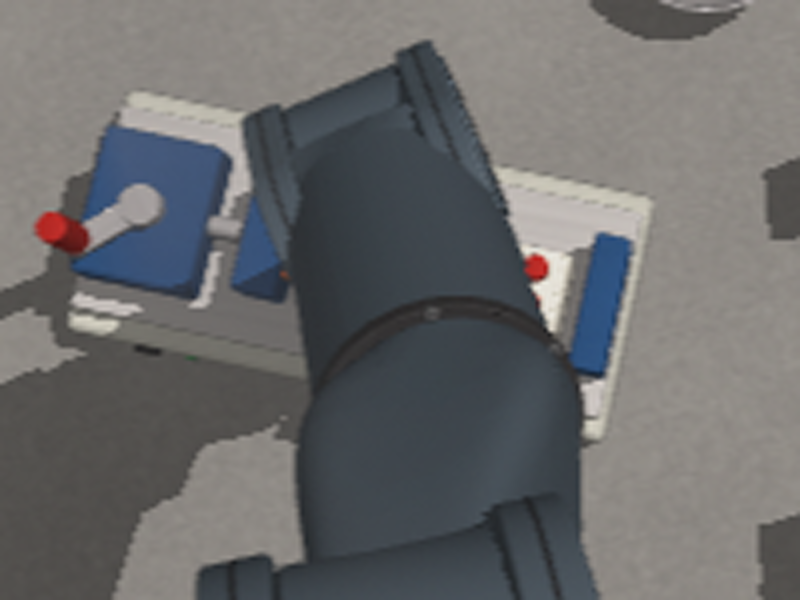

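```bash
python3 -m jog '[[[0.3,0,0,0.008,0],[0.3,0,0,0.014,0],[0.3,0,0,0.02,0],[0.3,0,0,0.02,0]]]'
```

```text
clock: 7.15
tcp_pos: [0.5218, 0.0473, 0.1044]
eef_rot: [0.773, 0.635, 0.0, -0.002]
wrist_force: [-0.1, -0.7, -3.7]
width: 0.0494
```

```bash
python3 -m jog '[[[0.3,0,0,0.006,0],[0.3,0,0,0.01,0],[0.3,0,0,0.01,0]]]'
```

```text
clock: 7.52
tcp_pos: [0.5218, 0.0473, 0.1042]
eef_rot: [0.773, 0.635, 0.0, -0.002]
wrist_force: [-7.5, -1.9, 22.9]
width: 0.0497
```

```bash
python3 -m jog '[[[0.3,0,0,0,0],[0.3,0,0,0,0],[0.6,0,0,0,0],[0.8,0,0,0,0],[1,0,0,0,0],[1,0,0,0,0]]]'
python3 -c "
from h import *
go([.5214,.0473,.25],1.376)"
```

```text
clock: 8.28
tcp_pos: [0.5218, 0.0473, 0.1042]
eef_rot: [0.773, 0.635, 0.0, -0.002]
wrist_force: [-0.6, 0.6, -0.1]
width: 0.0854
clock 8.28 tcp [0.5218 0.0473 0.1042] ang 1.3748 w 0.0854 F [-0.6  0.6 -0.1] tilt [-0.0017  0.0033 -1.    ] q7 -0.63
shift [ 0.0016 -0.0037 -0.7291] turn -0.0008
```

```bash
python3 -m jog '[[[1,0,0,-0.1,0],[1,0,0,-0.25,0],[1,0,0,-0.4,0],[1,0,0,-0.6,0],[1,0,0,-0.8,0],[1,0,0,-0.95,0],[1,0,0,-0.95,0]]]'
python3 - <<'E'
from h import *
import cv2,pickle
s=get_state();cv2.imwrite('pics/w6.png',grab_frame('wrist')[:,:,::-1]);pickle.dump(s,open('w6.pkl','wb'))
go([.5361,.2907,.30],1.376)
E
```

```text
clock: 9.15
tcp_pos: [0.5231, 0.047, 0.2964]
eef_rot: [0.773, 0.634, 0.002, -0.001]
wrist_force: [1.0, -0.5, -0.0]
width: 0.0852
clock 9.2 tcp [0.5224 0.0467 0.2949] ang 1.3747 w 0.0855 F [-0.4  1.1  0.8] tilt [ 1.0e-04  3.3e-03 -1.0e+00] q7 -0.51
shift [ 1.2098 -0.1703 -0.0215] turn -0.0008
```

View pics/w6.png

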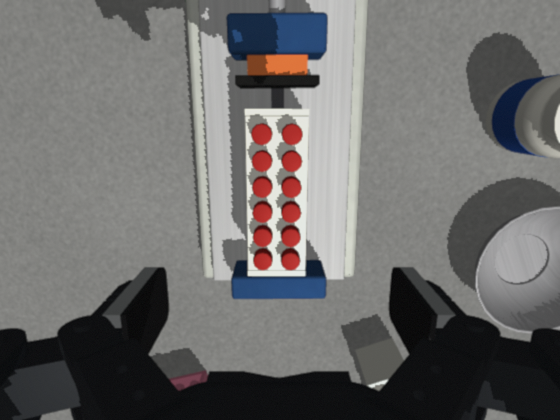

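```bash
cat > m.py <<'E'
from h import *
import pickle
a=-.195;X=np.array([np.cos(a),np.sin(a),0]);Y=np.array([-np.sin(a),np.cos(a),0])
b=np.array([.5176,.0358,.055])
def mm(n,c,z,s=None):
    p=px(n,*c,z,s)-b;return [(X@p*1000).round(1),(Y@p*1000).round(1)]
E
python3 - <<'E'
from m import *
s=pickle.load(open('w6.pkl','rb'))
for nm,c,z in(('rackBL',(248,274),.121),('rackBR',(306,274),.121),('rackTL',(245,110),.121),('rackTR',(309,110),.121),('fixL',(233,270),.1),('fixR',(326,268),.1),('slotL',(271.5,97),.055),('slotR',(285,97),.055),('padL',(236,76),.096),('padR',(319,76),.096),('jawL',(228,18),.1),('jawR',(327,18),.1)):print(nm,mm('wrist',c,z,s))
E
```

```text
rackBL [np.float64(-23.0), np.float64(-55.8)]
rackBR [np.float64(27.4), np.float64(-55.9)]
rackTL [np.float64(-22.2), np.float64(81.4)]
rackTR [np.float64(27.4), np.float64(81.3)]
fixL [np.float64(-38.6), np.float64(-61.1)]
fixR [np.float64(47.5), np.float64(-59.4)]
slotL [np.float64(-2.6), np.float64(94.2)]
slotR [np.float64(10.0), np.float64(94.2)]
padL [np.float64(-31.0), np.float64(108.7)]
padR [np.float64(37.1), np.float64(108.6)]
jawL [np.float64(-35.5), np.float64(151.1)]
jawR [np.float64(41.9), np.float64(150.9)]
```

```bash
python3 -m jog '[[[1,0.15,-0.02,0,0],[1,0.35,-0.05,0,0],[1,0.55,-0.08,0,0],[1,0.75,-0.11,0,0],[1,0.93,-0.14,0,0],[1,1,-0.16,0,0],[1,1,-0.16,0,0]]]'
python3 - <<'E'
from h import *
import cv2,pickle
s=get_state();cv2.imwrite('pics/w7.png',grab_frame('wrist')[:,:,::-1]);pickle.dump(s,open('w7.pkl','wb'))
go([.538,.2907,.29],1.376)
E
```

```text
clock: 10.07
tcp_pos: [0.5294, 0.2494, 0.2946]
eef_rot: [0.772, 0.635, 0.0, -0.001]
wrist_force: [0.7, -0.3, 0.3]
width: 0.0852
clock 10.12 tcp [0.5298 0.2481 0.2948] ang 1.3745 w 0.0853 F [-0.1 -0.6 -0.4] tilt [-8.0e-04  1.9e-03 -1.0e+00] q7 -0.89
shift [ 0.2168 -0.0014  0.0244] turn -0.001
```

View pics/w7.png

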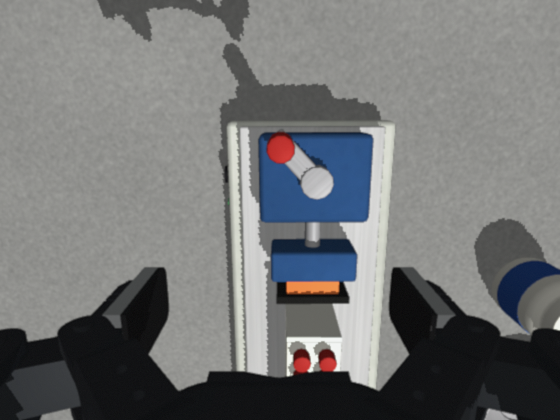

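```bash
python3 - <<'E'
from m import *
s=pickle.load(open('w7.pkl','rb'))
for nm,c,z in(('grip',(281,149),.165),('hub',(317,183),.118),('h1',(260,135),.095),('h2',(372,134),.095),('h3',(368,221),.095),('h4',(261,222),.095),('padL',(277,293),.096),('padR',(349,293),.096)):print(nm,mm('wrist',c,z,s),px('wrist',*c,z,s).round(4))
print(mm('top',(105+58.5/4.5-.5,165+190.5/4.5-.5),.165),mm('top',(105+160.5/4.5-.5,165+163.5/4.5-.5),.118))
E
```

```text
grip [np.float64(-28.2), np.float64(255.0)] [0.5393 0.2915 0.165 ]
hub [np.float64(1.4), np.float64(223.4)] [0.5623 0.2547 0.118 ]
h1 [np.float64(-45.8), np.float64(260.7)] [0.5232 0.3004 0.095 ]
h2 [np.float64(49.5), np.float64(261.5)] [0.6168 0.2828 0.095 ]
h3 [np.float64(50.8), np.float64(184.5)] [0.6032 0.207  0.095 ]
h4 [np.float64(-45.9), np.float64(183.6)] [0.5081 0.2248 0.095 ]
padL [np.float64(-31.5), np.float64(113.6)] [0.5087 0.1534 0.096 ]
padR [np.float64(36.9), np.float64(113.7)] [0.5758 0.1402 0.096 ]
[np.float64(-31.2), np.float64(253.7)] [np.float64(-0.2), np.float64(217.6)]
```

```bash
python3 -m jog '[[[1,0.1,0,0.02,0],[1,0.2,0,0.06,0],[1,0.218,-0.001,0.15,0],[1,0.218,-0.001,0.3,0],[1,0.218,-0.001,0.45,0],[1,0.218,-0.001,0.5,0],[1,0.218,-0.001,0.5,0]]]'
python3 - <<'E'
from h import *
import cv2,pickle
s=get_state();cv2.imwrite('pics/w8.png',grab_frame('wrist')[:,:,::-1]);pickle.dump(s,open('w8.pkl','wb'))
go([.538,.2910,.147],1.376)
E
```

```text
clock: 11.0
tcp_pos: [0.5378, 0.2909, 0.1942]
eef_rot: [0.773, 0.634, -0.0, -0.001]
wrist_force: [1.2, -0.8, 0.3]
width: 0.0856
clock 11.05 tcp [0.5382 0.2913 0.1951] ang 1.3746 w 0.0852 F [-1.3  0.8 -0.9] tilt [-7.0e-04  2.1e-03 -1.0e+00] q7 -0.99
shift [-0.002  -0.0006  0.2406] turn -0.0009
```

View pics/w8.png

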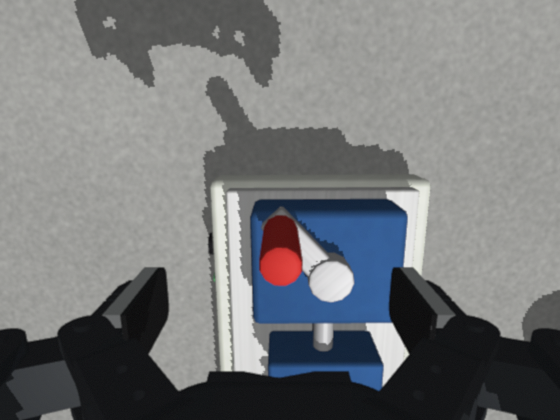

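```bash
python3 - <<'E'
from m import *
s=pickle.load(open('w8.pkl','rb'))
print(px('wrist',281,266,.165,s),px('wrist',331,281,.118,s))
E
python3 -m jog '[[[1,0,0.003,0.08,0],[1,0,0.003,0.16,0],[1,0,0.003,0.22,0],[1,0,0.003,0.24,0],[1,0,0.003,0.24,0]]]' 40
```

```text
[0.53918229 0.2919703  0.165     ] [0.56212692 0.25741316 0.118     ]
clock: 11.68
tcp_pos: [0.5387, 0.2913, 0.1469]
eef_rot: [0.773, 0.634, 0.0, -0.001]
wrist_force: [0.4, 0.4, 0.5]
width: 0.0858
```

```bash
python3 -m jog '[[[0.5,0,0,0,0],[0.2,0,0,0,0],[0,0,0,0,0],[0,0,0,0,0],[0,0,0,0,0],[0,0,0,0,0],[0,0,0,0,0]]]' 40
python3 - <<'E'
from m import *
s=get_state();M=R.from_quat(s['eef_rot']).as_matrix()
T=s['tcp_pos'];print(s['width'],T,s['wrist_force'])
A=np.array([.5620,.2528]);r=T[:2]-A;q=np.arctan2(-(Y[:2]@r),X[:2]@r)%(2*np.pi);print('r',np.linalg.norm(r),'q',q)
E
```

```text
clock: 12.55
tcp_pos: [0.5387, 0.2914, 0.1471]
eef_rot: [0.773, 0.634, 0.0, -0.001]
wrist_force: [0.1, -0.4, 4.9]
width: 0.0193
0.019268161374415678 [0.53873581 0.29136614 0.14707968] [ 0.12712345 -0.39936715  4.91054733]
r 0.045039640729329596 q 3.9745990720436453
```

```bash
cat > crank.py <<'E'
from m import *
import sys
def run(A,q0=None,step=.25,n=8,rest=0,z=.147):
    s=get_state();M=R.from_quat(s['eef_rot']).as_matrix();T=s['tcp_pos']
    A=np.array(A);r=T[:2]-A;q=np.arctan2(-(Y[:2]@r),X[:2]@r)%(2*np.pi)
    print('r',np.linalg.norm(r).round(4),'q',q.round(3),'T',T.round(4),'F',np.round(s['wrist_force'],1),'w',round(s['width'],4))
    u=r/np.linalg.norm(r);t=np.array([u[1],-u[0]]);print('Frad',(u@s['wrist_force'][:2]).round(1),'Ftan(cw)',(t@s['wrist_force'][:2]).round(1))
    q0=q if q0 is None else q0
    a=M[:,0];out=[]
    for i in range(1,n+1):
        k=q0+step*i
        p=A+.045*(np.cos(k)*X[:2]-np.sin(k)*Y[:2])
        d=M.T@(np.r_[p,z]-T);out.append((d/.2).round(3)[:3].tolist())
    print(*out,sep='\n')
E
python3 -c "
from crank import *
run([.562,.2528],step=.15,n=5)"
```

```text
r 0.045 q 3.975 T [0.5387 0.2914 0.1471] F [ 0.1 -0.4  4.9] w 0.0193
Frad -0.4 Ftan(cw) -0.1
[0.021, 0.027, 0.0]
[0.037, 0.056, 0.0]
[0.049, 0.088, 0.0]
[0.056, 0.121, 0.0]
[0.059, 0.154, 0.0]
```

```bash
python3 -m jog '[[[0,0.021,0.027,0,0],[0,0.037,0.056,0,0],[0,0.049,0.088,0,0],[0,0.056,0.121,0,0],[0,0.059,0.154,0,0],[0,0.059,0.154,0,0]]]' 40
python3 -c "
from crank import *
run([.562,.2528],step=.25,n=7)"
```

```text
clock: 13.3
tcp_pos: [0.5727, 0.2969, 0.1471]
eef_rot: [0.773, 0.634, 0.001, -0.001]
wrist_force: [1.4, 2.2, 3.1]
width: 0.0189
r 0.0454 q 4.755 T [0.5727 0.2969 0.1471] F [1.4 2.2 3.1] w 0.0189
Frad 2.5 Ftan(cw) 0.8
[-0.011, 0.055, 0.001]
[-0.034, 0.107, 0.001]
[-0.069, 0.151, 0.001]
[-0.113, 0.185, 0.0]
[-0.165, 0.207, 0.0]
[-0.22, 0.216, 0.0]
[-0.276, 0.21, -0.0]
```

```bash
python3 -m jog '[[[0,-0.011,0.055,0,0],[0,-0.034,0.107,0,0],[0,-0.069,0.151,0,0],[0,-0.113,0.185,0,0],[0,-0.165,0.207,0,0],[0,-0.22,0.216,0,0],[0,-0.276,0.21,0,0]]]' 40
python3 -c "
from crank import *
run([.562,.2528],step=.25,n=8)"
```

```text
clock: 14.18
tcp_pos: [0.6032, 0.2335, 0.1471]
eef_rot: [0.773, 0.634, 0.001, -0.001]
wrist_force: [1.4, 3.7, 3.7]
width: 0.0191
r 0.0454 q 0.243 T [0.6032 0.2335 0.1471] F [1.4 3.7 3.7] w 0.0191
Frad -0.3 Ftan(cw) -3.9
[-0.052, -0.022, 0.0]
[-0.098, -0.055, 0.0]
[-0.134, -0.097, 0.0]
[-0.159, -0.148, -0.0]
[-0.17, -0.203, -0.0]
[-0.168, -0.259, -0.0]
[-0.151, -0.312, -0.0]
[-0.122, -0.36, -0.0]
```

```bash
python3 -m jog '[[[0,-0.052,-0.022,0,0],[0,-0.098,-0.055,0,0],[0,-0.134,-0.097,0,0],[0,-0.159,-0.148,0,0],[0,-0.17,-0.203,0,0],[0,-0.168,-0.259,0,0],[0,-0.151,-0.312,0,0],[0,-0.122,-0.36,0,0]]]' 40
python3 -c "
from crank import *
run([.562,.2528],step=.25,n=8)"
```

```text
clock: 15.18
tcp_pos: [0.5281, 0.2236, 0.1471]
eef_rot: [0.773, 0.634, 0.002, -0.0]
wrist_force: [8.9, 3.3, -2.8]
width: 0.019
r 0.0447 q 2.235 T [0.5281 0.2236 0.1471] F [ 8.9  3.3 -2.8] w 0.019
Frad -8.9 Ftan(cw) -3.3
[0.039, -0.041, 0.001]
[0.087, -0.069, 0.001]
[0.141, -0.085, 0.001]
[0.197, -0.087, 0.001]
[0.252, -0.075, 0.001]
[0.302, -0.05, 0.001]
[0.344, -0.013, 0.002]
[0.376, 0.033, 0.002]
```

```bash
python3 -c "
from crank import *
run([.5628,.2531],step=.25,n=8)"
```

```text
r 0.0455 q 2.242 T [0.5281 0.2236 0.1471] F [ 8.9  3.3 -2.8] w 0.019
Frad -8.9 Ftan(cw) -3.2
[0.042, -0.038, 0.001]
[0.09, -0.066, 0.001]
[0.144, -0.081, 0.001]
[0.2, -0.083, 0.001]
[0.255, -0.071, 0.001]
[0.305, -0.045, 0.001]
[0.347, -0.008, 0.002]
[0.379, 0.038, 0.002]
```

```bash
python3 -m jog '[[[0,0.042,-0.038,0,0],[0,0.09,-0.066,0,0],[0,0.144,-0.081,0,0],[0,0.2,-0.083,0,0],[0,0.255,-0.071,0,0],[0,0.305,-0.045,0,0],[0,0.347,-0.008,0,0],[0,0.379,0.038,0,0]]]' 40
python3 - <<'E'
from crank import *
import cv2
run([.5628,.2531],step=.25,n=5)
im=grab_frame('scene')[:,:,::-1]; x0,x1,y0,y1=(240,440,180,330)
cv2.imwrite(f'pics/scene9.png',cv2.resize(im[y0:y1,x0:x1],None,fx=4,fy=4,interpolation=cv2.INTER_CUBIC))
E
```

```text
clock: 16.18
tcp_pos: [0.5506, 0.2968, 0.1471]
eef_rot: [0.773, 0.634, 0.002, -0.0]
wrist_force: [-1.5, -5.2, 2.4]
width: 0.0192
r 0.0453 q 4.246 T [0.5506 0.2968 0.1471] F [-1.5 -5.2  2.4] w 0.0192
Frad -4.6 Ftan(cw) -2.8
[0.017, 0.054, 0.0]
[0.023, 0.109, 0.001]
[0.014, 0.165, 0.001]
[-0.008, 0.216, 0.001]
[-0.042, 0.261, 0.001]
```

View pics/scene9.png

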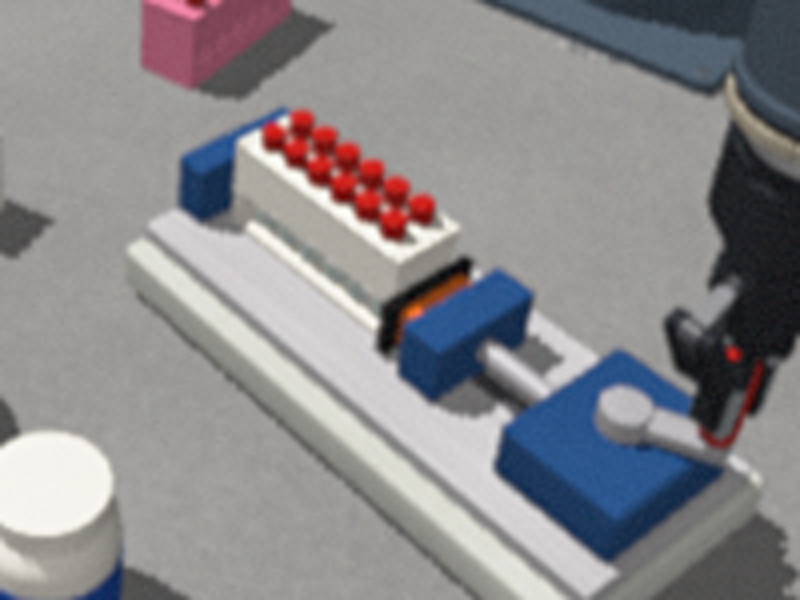

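```bash
python3 -c "
from crank import *
run([.5628,.2531],step=.25,n=8)" | tail -3
python3 -m jog '[[[0,0.017,0.054,0,0],[0,0.023,0.109,0,0],[0,0.014,0.165,0,0],[0,-0.008,0.216,0,0],[0,-0.042,0.261,0,0],[0,-0.042,0.261,0,0]]]' 40
python3 - <<'E'
from crank import *
run([.5628,.2531],step=.25,n=8)
E
```

```text
[-0.096, 0.292, 0.001]
[-0.148, 0.313, 0.001]
[-0.203, 0.321, 0.001]
clock: 16.98
tcp_pos: [0.6013, 0.2768, 0.1469]
eef_rot: [0.774, 0.633, 0.001, -0.0]
wrist_force: [-5.8, -7.3, 6.0]
width: 0.0192
r 0.0452 q 5.535 T [0.6013 0.2768 0.1469] F [-5.8 -7.3  6. ] w 0.0192
Frad -8.8 Ftan(cw) 3.2
[-0.046, 0.032, -0.0]
[-0.098, 0.053, -0.0]
[-0.154, 0.06, -0.0]
[-0.21, 0.053, -0.001]
[-0.262, 0.033, -0.001]
[-0.307, -0.0, -0.001]
[-0.343, -0.043, -0.001]
[-0.368, -0.094, -0.001]
```

```bash

python3 -m jog '[[[0,-0.046,0.032,0,0],[0,-0.098,0.053,0,0],[0,-0.154,0.06,0,0],[0,-0.21,0.053,0,0],[0,-0.262,0.033,0,0],[0,-0.307,0,0,0],[0,-0.307,0,0,0]]]' 40
python3 - <<'E'
from crank import *
import cv2
run([.5628,.2531],step=.14,n=5)
im=grab_frame('scene')[:,:,::-1]; x0,x1,y0,y1=(260,400,200,305)
cv2.imwrite(f'pics/scene10.png',cv2.resize(im[y0:y1,x0:x1],None,fx=5.7,fy=5.7,interpolation=cv2.INTER_CUBIC))
E
```

```text
clock: 17.85
tcp_pos: [0.5884, 0.2161, 0.1471]
eef_rot: [0.774, 0.633, 0.001, -0.0]
wrist_force: [-4.9, 2.2, 5.3]
width: 0.019
r 0.045 q 0.77 T [0.5884 0.2161 0.1471] F [-4.9  2.2  5.3] w 0.019
Frad -4.5 Ftan(cw) 2.8
[-0.021, -0.023, 0.0]
[-0.039, -0.05, 0.0]
[-0.052, -0.078, 0.0]
[-0.062, -0.108, 0.0]
[-0.068, -0.139, 0.0]
```

View pics/scene10.png

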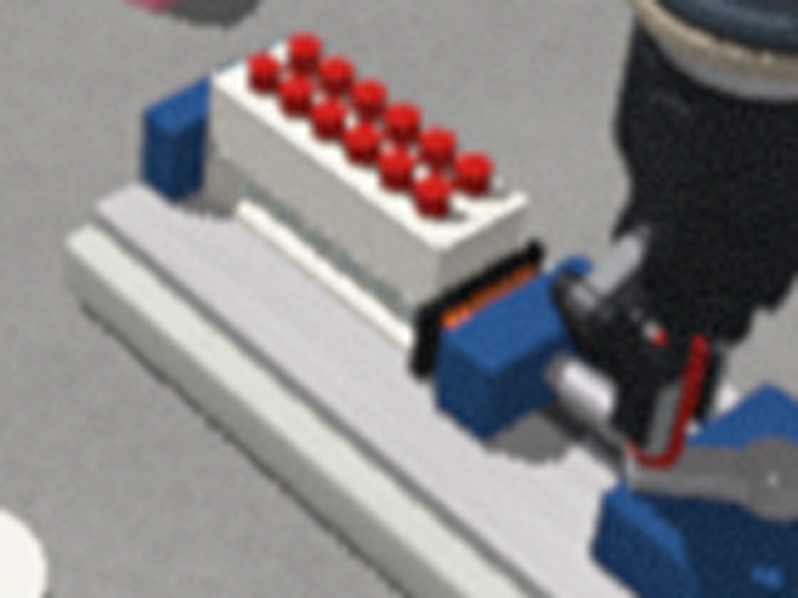

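```bash

python3 -m jog '[[[0,-0.021,-0.023,0,0],[0,-0.039,-0.05,0,0],[0,-0.052,-0.078,0,0],[0,-0.061,-0.105,0,0],[0,-0.061,-0.105,0,0]]]' 40
python3 - <<'E'
from crank import *
run([.5628,.2531],step=.14,n=1)
E
```

```text
clock: 18.52
tcp_pos: [0.5649, 0.2081, 0.1471]
eef_rot: [0.774, 0.633, -0.0, -0.0]
wrist_force: [-0.4, 3.0, 2.9]
width: 0.0191
r 0.0451 q 1.33 T [0.5649 0.2081 0.1471] F [-0.4  3.   2.9] w 0.0191
Frad -3.0 Ftan(cw) 0.2
[-0.005, -0.031, 0.0]
```

```bash

python3 -m jog '[[[0.3,0,0,0,0],[0.6,0,0,0,0],[1,0,0,0,0],[1,0,0,0,0],[1,0,0,-0.1,0],[1,0,0,-0.3,0],[1,0,0,-0.5,0],[1,0,0,-0.7,0]]]'
python3 -m jog '[[[1,0.1,0,0,0],[1,0.3,0,0,0],[1,0.5,0,0,0],[1,0.5,0,0,0]]]'
python3 - <<'E'
from m import *
import cv2
for n in('scene','top'):
    im=grab_frame(n)[:,:,::-1]; cv2.imwrite(f'pics/{n}11f.png',im);x0,x1,y0,y1=dict(scene=(260,435,200,330),top=(105,280,165,270))[n]
    cv2.imwrite(f'pics/{n}11.png',cv2.resize(im[y0:y1,x0:x1],None,fx=4.5,fy=4.5,interpolation=cv2.INTER_CUBIC))
s=get_state();cv2.imwrite('pics/w11.png',grab_frame('wrist')[:,:,::-1]);pickle.dump(s,open('w11.pkl','wb'))
E
```

```text
clock: 19.52
tcp_pos: [0.5648, 0.2079, 0.2884]
eef_rot: [0.774, 0.633, -0.0, -0.0]
wrist_force: [0.0, -0.4, 0.1]
width: 0.0854
clock: 20.02
tcp_pos: [0.5832, 0.3103, 0.2867]
eef_rot: [0.772, 0.635, -0.001, -0.002]
wrist_force: [0.7, -0.1, -0.1]
width: 0.0853
```

View pics/scene11.png

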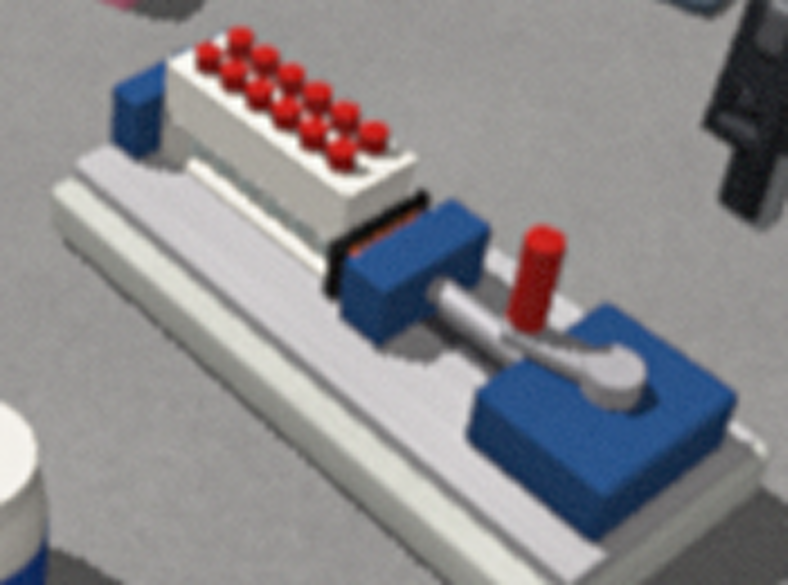

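View pics/top11.png

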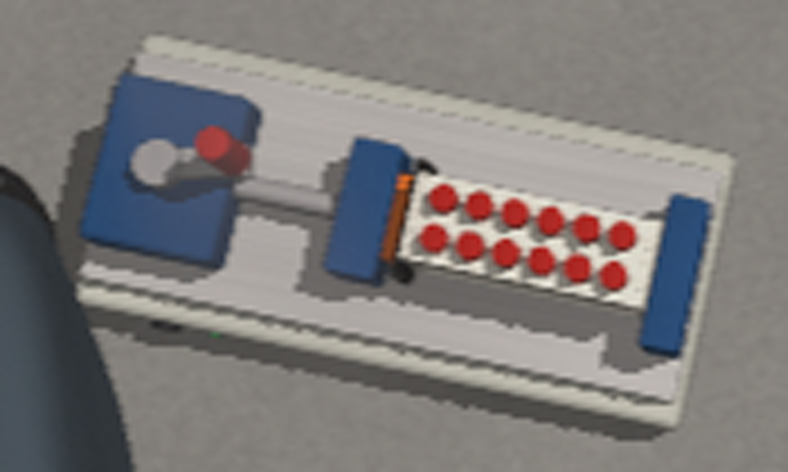

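View pics/w11.png

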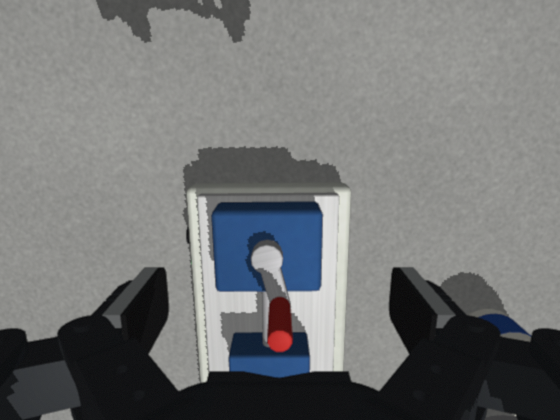

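```bash
python3 - <<'E'
from m import *
f=lambda u,v,z:mm('top',(105+(u+.5)/4.5-.5,165+(v+.5)/4.5-.5),z)
for nm,u,v,z in(('jawT',409,150,.1),('jawB',381,282,.1),('fixT',672,197,.1),('fixB',641,350,.1),('rTL',418,172,.121),('rBL',401,258,.121),('rTR',661,220,.121),('rBR',643,307,.121)):print(nm,f(u,v,z))
import cv2
P=lambda n,c:cv2.imread(f'pics/{n}')[c[0]:c[1],c[2]:c[3]].astype(int)
# blue rack, pot, dish unchanged
for c in((100,160,195,315),(170,210,300,375)):
    print(np.abs(P('top0.png',c)-P('top11f.png',c)).mean())
E
```

```text
jawT [np.float64(39.4), np.float64(84.9)]
jawB [np.float64(-38.3), np.float64(82.4)]
fixT [np.float64(44.7), np.float64(-69.1)]
fixB [np.float64(-44.7), np.float64(-71.0)]
rTL [np.float64(25.4), np.float64(72.8)]
rBL [np.float64(-24.2), np.float64(70.6)]
rTR [np.float64(27.7), np.float64(-67.4)]
rBR [np.float64(-22.4), np.float64(-68.3)]
3.941759259259259
3.867
```

```bash
python3 -m jog '[[[1,-0.15,0,0,0],[1,-0.35,0,0,0],[1,-0.6,0,0,0],[1,-0.8,0,0,0],[1,-0.95,0,0,0],[1,-1,0,0,0],[1,-1,0,0,0]]]'
python3 - <<'E'
from m import *
import cv2
s=get_state();im=grab_frame('wrist')[:,:,::-1];cv2.imwrite('pics/w12.png',im);pickle.dump(s,open('w12.pkl','wb'))
print(s['tcp_pos'])
im=cv2.imread('pics/w12.png');cv2.imwrite('pics/w12z.png',cv2.resize(im[120:320,180:380],None,fx=3,fy=3,interpolation=cv2.INTER_CUBIC))
E
```

```text
clock: 21.05
tcp_pos: [0.5448, 0.1089, 0.2878]
eef_rot: [0.774, 0.633, -0.001, 0.0]
wrist_force: [-0.0, 0.4, 0.8]
width: 0.0854
[0.54478262 0.10887215 0.28784078]
```

View pics/w12.png

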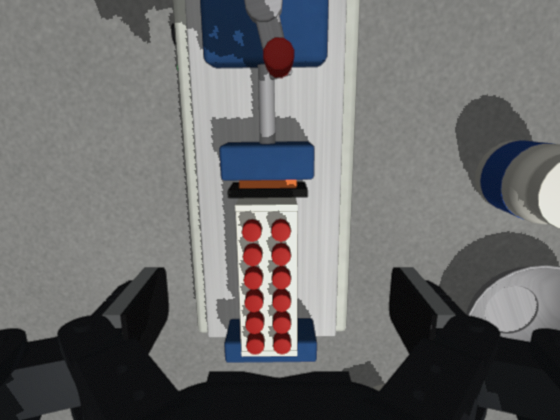

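```bash
python3 - <<'E'
import cv2
im=cv2.imread('pics/w12.png');a=cv2.resize(im[135:215,210:325],None,fx=6.5,fy=6.5,interpolation=cv2.INTER_CUBIC);cv2.imwrite('pics/w12a.png',a)
im=cv2.imread('pics/w12.png');a=cv2.resize(im[290:370,210:325],None,fx=6.5,fy=6.5,interpolation=cv2.INTER_CUBIC);cv2.imwrite('pics/w12b.png',a)
im=cv2.imread('pics/w6.png');a=cv2.resize(im[0:110,210:340],None,fx=5.4,fy=5.4,interpolation=cv2.INTER_CUBIC);cv2.imwrite('pics/w6a.png',a)
E
```

```text
(no output)
```

View pics/w12a.png

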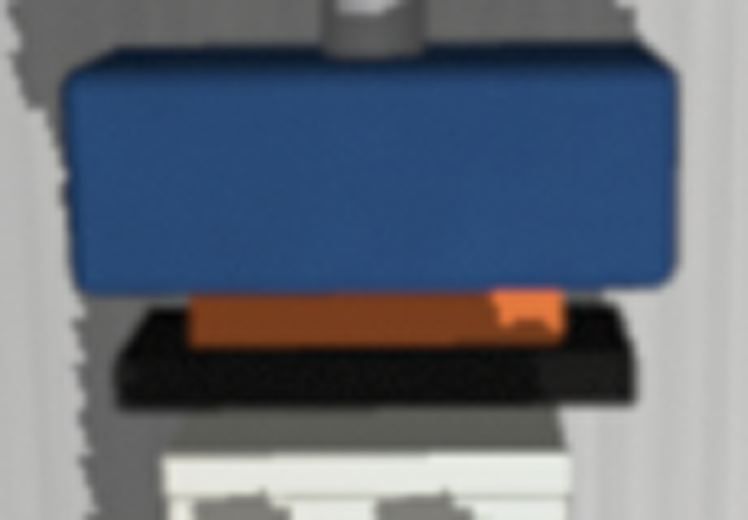

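View pics/w12b.png

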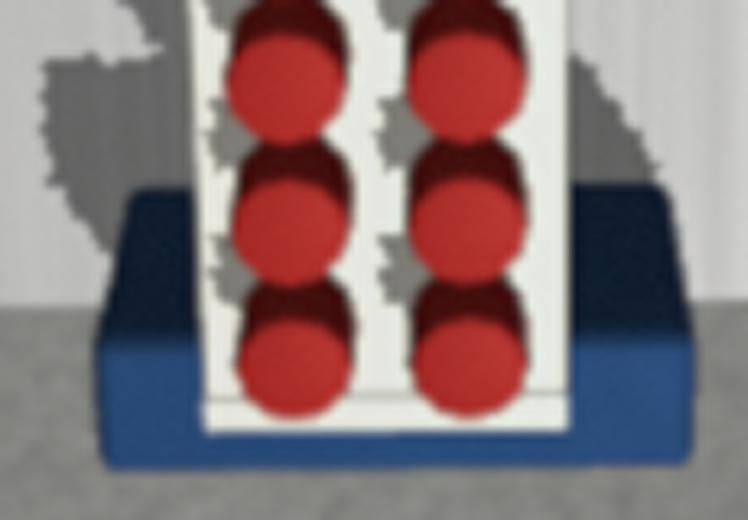

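View pics/w6a.png

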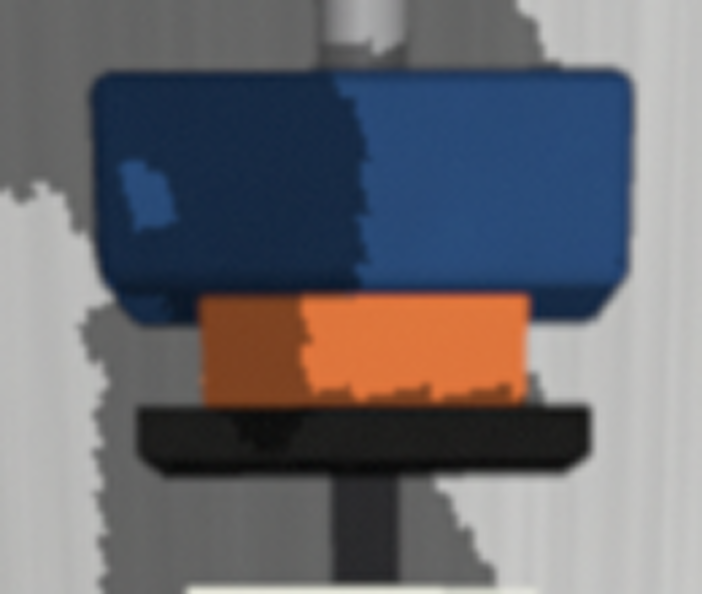

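```bash
python3 - <<'E'
from m import *
s=pickle.load(open('w6.pkl','rb'));g=lambda u,v,z:mm('wrist',(u,v),z,s)
print('before: jaw',g(278,53.1,.1),'padback',g(278,75.4,.096),'padfront',g(278,85,.096))
s=pickle.load(open('w12.pkl','rb'))
print('after: jaw',g(268,179.9,.1),'padback',g(268,188.4,.096),'padfront',g(268,197.7,.096))
print('rack +y',g(236,205,.121),g(297,205,.121),'-y',g(242,356.3,.121),g(297,356.3,.121))
print('fix face',g(226,342.5,.1),g(316,341.5,.1),'fix rear',g(226,361.5,.1),g(316,361,.1))
E
```

```text
before: jaw [np.float64(3.5), np.float64(125.5)] padback [np.float64(3.5), np.float64(109.1)] padfront [np.float64(3.5), np.float64(101.7)]
after: jaw [np.float64(3.6), np.float64(88.6)] padback [np.float64(3.4), np.float64(80.5)] padfront [np.float64(3.3), np.float64(72.3)]
rack +y [np.float64(-21.7), np.float64(72.0)] [np.float64(27.2), np.float64(71.7)] -y [np.float64(-21.4), np.float64(-68.3)] [np.float64(28.1), np.float64(-68.6)]
fix face [np.float64(-38.8), np.float64(-68.3)] [np.float64(47.2), np.float64(-67.8)] fix rear [np.float64(-39.7), np.float64(-89.4)] [np.float64(47.6), np.float64(-89.4)]
```

```bash
python3 - <<'E'
import cv2,numpy as np
a=cv2.imread('pics/top0.png');b=cv2.imread('pics/top11f.png')
d=np.abs(a.astype(int)-b).max(2)>60
for n,c in dict(potdish=(95,165,195,315),blue=(170,210,300,375),blank=(280,330,80,180),purple=(215,250,385,460),pink=(270,335,300,340)).items():print(n,d[c[0]:c[1],c[2]:c[3]].sum())
from plant import *
s=get_state();print(s['clock'],s['wrist_force'],s['tcp_pos']);sign_off()
E
```

```text
potdish 0
blue 0
blank 1100
purple 0
pink 0
21.1 [ 0.0091091  -0.032916    0.25555634] [0.54485998 0.11000612 0.28779856]
the job is handed in; nothing more can be done
```

The rack of red-capped tubes is clamped in the mixer with the plunger about half way in, and I have handed the job in at 21 s on the robot's clock. I set the rack on the bed between the jaws, let go of it, turned the crank clockwise about 1.6 turns and released the crank.

Last checks:
- **Plunger:** the wrist camera shows about 8.1 mm still out, against 16.4 mm when free. The crank angle gives the same figure, about 8 mm pushed in.
- **Rack against the fixed jaw:** the wrist camera puts the rack end and the jaw face within 0.5 mm of each other. The overhead camera had suggested a gap of about 2 mm there. That is within its calibration error, and the half-pressed plunger shows the rack is held against the jaw.
- **Centring:** the rack stands upright, in line with the clamp and within about 1 mm of centre.
- **Other objects:** an overhead comparison with the start shows no change at the blue-capped rack, pot and dish, or at the pink and purple look-alikes.
- **Robot:** the gripper is open and clear above the mixer, touching nothing. The largest wrist force I saw was about 23 N, for a moment as the rack was set down.

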